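# Cruet set to the table rack in reverse order

### The job

Move the pepper mill, salt shaker, vinegar bottle and mustard pot from the dark steel caddy to the light-wood table rack, one to a pocket and in reverse order, so that the guests across the table read the row as you do now: the thing at the left end of the caddy goes to the right end of the rack, and so on. Keep each thing upright all the way, set it down gently, never letting it fall, and leave all four standing flat in their pockets.

Things in the scene. Friction and masses are not known exactly. Their poses are not given: they have to be found in the camera images.
- mill: turned dark-wood pepper mill, 135 mm tall. Foot 48 mm across, waist 32 mm at 48 mm up, straight head 42 mm across from 80 to 112 mm above the foot (the place to grip), rounded in to the top. Loose and upright, round about its own z axis (up), origin at the centre of its foot. About 0.16 kg.
- shaker: salt shaker: straight cylinder of white ceramic 42 mm across up to 72 mm, then a steel cap 44 mm across up to 96 mm (grip the cap or the body just below). Loose and upright, round about its own z axis (up), origin at the centre of its foot. About 0.14 kg.
- bottle: amber glass vinegar bottle, 124 mm tall with its cork: body 50 mm across up to 65 mm, shoulder narrowing to a straight neck 24 mm across from 85 to 116 mm above the foot (the place to grip), cork 20 mm across on top. Loose and upright, round about its own z axis (up), origin at the centre of its foot. About 0.20 kg.
- pot: low white ceramic mustard pot, straight body 50 mm across up to 56 mm (grip it at about 45 mm), flat wooden lid (fixed to it) 51 mm across up to 64 mm, small round knob up to 76 mm. Loose and upright, round about its own z axis (up), origin at the centre of its foot. About 0.18 kg.
- caddy: dark steel carrying caddy in which the four things stand at the start, one to a pocket, in any order. Fixed, 340 mm long (y) by 78 mm, yaw within 9 degrees, nearer or farther of the two. Origin: centre of underside; +y is the robot's left. Four 66 mm square pockets centred at y = -120, -40, 40, 120 mm; cork floors 12 mm, rims 18 mm, end boards 38 mm above the table.
- table_rack: light-wood table rack, empty at the start, in which the four things must end. Fixed, 340 mm long (y) by 78 mm, yaw within 9 degrees, nearer or farther of the two. Origin: centre of underside; +y is the robot's left. Four 66 mm square pockets centred at y = -120, -40, 40, 120 mm; cork floors 12 mm, rims 18 mm, end boards 38 mm above the table.
- mill_pad: square cork pad 64 mm wide, 4 mm thick, fixed on the floor of the caddy pocket where the pepper mill stands at the start; all four pads look alike. Origin at the centre of its underside, 8 mm above the table.
- shaker_pad: square cork pad 64 mm wide, 4 mm thick, fixed on the floor of the caddy pocket where the salt shaker stands at the start; all four pads look alike. Origin at the centre of its underside, 8 mm above the table.
- bottle_pad: square cork pad 64 mm wide, 4 mm thick, fixed on the floor of the caddy pocket where the vinegar bottle stands at the start; all four pads look alike. Origin at the centre of its underside, 8 mm above the table.
- pot_pad: square cork pad 64 mm wide, 4 mm thick, fixed on the floor of the caddy pocket where the mustard pot stands at the start; all four pads look alike. Origin at the centre of its underside, 8 mm above the table.
Mind the look-alikes: they are no part of the job. What is shaped like the shaker but pink or red is not meant. Leave any purple look-alike of the pot alone.

How it is judged:
By the outcome, as a careful person would: the job done as asked, in the order asked, and still so for the second after the job is handed in, with the robot touching nothing.
It also fails if it takes over 120 s, if anything falls off the work surface, if the arm or the gripper's body presses on something with over 40 N, if the wrist force passes 120 N, or if a joint passes its speed limit or range.

### The arm

A 6-joint arm with a two-finger parallel gripper is mounted at the origin on the work surface. World frame = base frame: x ahead of the robot, y to its left, z up, the work surface at z = 0. Lengths are in mm, angles in rad, forces in N, time in s.
With the tool pointing down it reaches from about 375 to 925 mm from the base axis. Payload 5.7 kg.
Tool frame: the origin (TCP) lies between the finger pads; the fingertips stand 25 mm ahead of it and the grasp point (between the pads) lies 6 mm ahead of it; z points along the fingers, y is the line along which they close (so a half turn about z gives the same grasp; the last joint's range is limited). The gripper opens to 85 mm and grips with 20 to 120 N. Pads are 22 mm wide; open, the fingers measure 114 mm over their backs; the gripper's body (76 mm by 85 mm) begins 54 mm behind the grasp point. The pads swing forward as they close: fully open they stand 13 mm farther back than shut.
Start: joints at [-1.258, 0.359, 1.51, -0, 1.272, -0.115], TCP at [248.904, -545.906, 256.267] pointing down, gripper open.
Joint ranges: [-2.97, 2.97], [-1.01, 2.36], [0.21, 2.38], [-0.96, 4.11], [0.2, 2.71], [-2.98, 2.98]. Speed limits (rad/s): [2.39, 2.39, 3.14, 3.14, 3.14, 3.14].

### API

Orientations are given as [roll, pitch, yaw] about the fixed x, y, z axes, in that order (R = Rz(yaw) Ry(pitch) Rx(roll)).
In Python, from bench import ctrl gives the robot as it stands.
- The arm moves only by the tool move_arm, never from a script. Its argument "steps" is a list of rows, each a list of 2 entries, a list of its own where there are three numbers: the shift along the tool's x, y, z in units of 25 mm (1.0 is 25 mm), then the turn about the tool's z in units of 5 degrees (1.0 is 5 degrees). In form: [[[x, y, z], spin], ...]. A call has exactly 10 rows; each row shifts and turns the commanded pose from where the row before left it, along the tool's axes as they then stand; what a row does not reach is not made up. A row lasts 1/12 s, in which the tool goes at most 41.7 mm and 7.16 degrees, less where a joint would pass 70% of its speed; a pose out of reach is approached as far as the arm can. A call is refused whole if a number of a shift passes 1 or a number of a turn 1, either way. A call with a gripper value outside its range is refused whole. "fingers" is the finger opening in mm, from 0 to 85.4, set as the call begins (left out, the last holds). The fingers move at their own pace and stop on an object; the grip force is fixed at half the most. Time passes only in rows, so rows that do not move let the fingers close, or fill a call up. It gives the time, the measured TCP pose, the force, the opening and the grip force at its end, in the units of the state.
- ctrl.read_state(): the state, without advancing time (a new reading comes with each control period).
- ctrl.grab_frame(name): name is "side" or "top"; returns the picture (384x512x3 uint8, red, green, blue); there is no depth.
- ctrl.camera_params(name): a dict with "K" (3x3 intrinsics, pixels), "R" (3x3) and "t" (3): a world point X has camera coordinates R X + t. Camera axes: x right, y down, z forward; pixel columns grow to the right and rows downward; lengths in mm; the calibration is good to about 2 mm. A picture is of the moment at which its call begins. camera_params takes no time and is no camera call.
- ctrl.hand_in(): hands the job in; it is judged then, once.
Trained networks look in the newest picture that a camera, given by its name, has taken for a name from the list of things; names that differ only in an ending like _2 or _b are one class to them, and where a whole thing is asked for, a point or a joint stands for the part that bears it (a point fixed in the world has none). Each returns a list of dicts, best first, with "conf" (0 to 1); they miss things now and then, are a little off and sometimes report something else, mostly with a low value. They report only what shows in the picture. A call takes as long as a camera call. They do not tell look-alikes from the thing itself.
- ctrl.look_for(query, camera): "location" ([x, y, z] in mm, in world coordinates, good to about 4 mm: the middle of the surface that is visible of it).
The state is a dict: "t": time; "joint_positions": joint angles; "dq": joint speeds; "effort": joint torques, N m; "position": TCP position; "tool_rot": TCP orientation; "ft_force": force on the tool from outside, world axes, zero at the start; "ft_torque": the same for the moment, N m; "gripper_width": finger opening in mm; "gripper_force": force on a finger pad.
Only numpy, scipy, OpenCV 4.12 (cv2) and the standard library are available. Lean on these libraries where they do the work, as an engineer would, in place of code of your own. Each camera call takes 0.05 s, during which the arm holds its last target. There are 200 camera calls.

## Working session

There is one attempt and no reset: what is moved stays moved. The work goes in short steps, Python scripts to look and compute and a tool call to move; the robot and the scene stay as the last step left them, time stands still between calls to the robot, and variables do not carry over. Pictures are saved under pics/ and viewed, at most 14 in all, crops included, and the job is handed in when it is done.

Besides the shell and the picture viewer there is one more tool, called after "Emit:" as name(argument=value, ...), one argument or row to a line, values as JSON. move_arm: Moves the arm, as the interface text tells. Its arguments: {"type":"object","properties":{"steps":{"type":"array"},"fingers":{"type":"number"}},"required":["steps"]}

```bash
mkdir -p pics; python3 - <<'E'
from bench import ctrl
import cv2
for n in("top","side"):
    im=ctrl.grab_frame(n); cv2.imwrite(f"pics/{n}0.png",im[:,:,::-1])
for q in("mill","shaker","bottle","pot","caddy","table_rack"):
    for c in("top","side"):
        print(q,c,[(round(d["conf"],2),[round(v) for v in d["location"]]) for d in ctrl.look_for(q,c)[:3]])
s=ctrl.read_state();print({k:s[k] for k in("t","position","tool_rot","gripper_width")})
E
```

```text
mill top [(0.9, [466, 20, 133])]
mill side [(0.79, [472, 42, 103])]
shaker top [(0.87, [472, -55, 106]), (0.82, [371, -94, 96]), (0.59, [460, -226, 96])]
shaker side [(0.76, [484, -47, 111]), (0.74, [444, -224, 87]), (0.64, [372, -77, 58])]
bottle top [(0.62, [467, -122, 87])]
bottle side [(0.8, [469, -125, 101])]
pot top [(0.83, [358, 119, 62]), (0.66, [462, 104, 76])]
pot side [(0.67, [363, 143, 47]), (0.6, [465, 117, 61])]
caddy top [(0.87, [466, -12, 17])]
caddy side [(0.7, [500, 30, 13]), (0.67, [467, 150, 17])]
table_rack top [(0.94, [637, 30, 10])]
table_rack side [(0.86, [637, 69, 11])]
{'t': 0.7, 'position': array([ 248.92151275, -545.90558483,  256.26964615]), 'tool_rot': array([-3.14150572e+00, -3.42659865e-05,  4.27826762e-01]), 'gripper_width': 85.55406390848914}
```

View pics/top0.png

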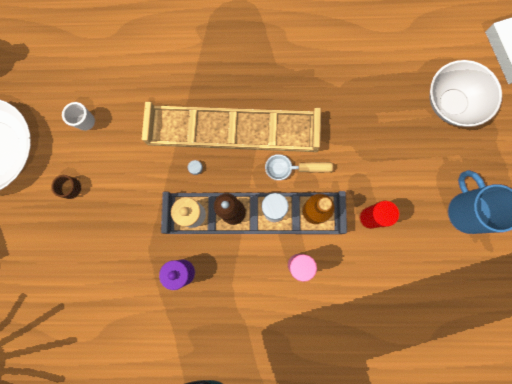

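View pics/side0.png

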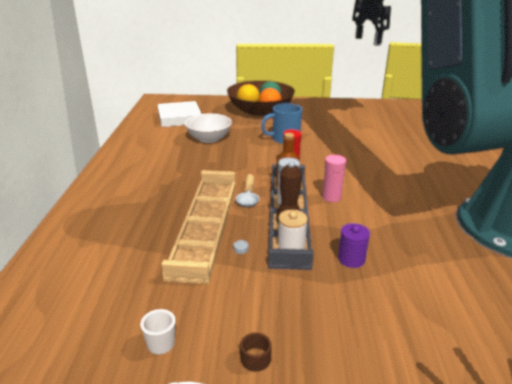

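Top view: up is +x and left is +y. The caddy (rows 193–233) holds, left to right, pot (185,211), mill (230,208), shaker (275,206) and bottle (319,209). The rack is at rows 104–150. Look-alikes: purple pot (177,275), pink shaker (303,267), red shaker (383,214). In the rack the order left to right must be bottle, shaker, mill, pot.

```bash
python3 - <<'E'
import cv2
im=cv2.imread("pics/top0.png")[95:241,140:350]
cv2.imwrite("pics/crop0.png",cv2.resize(im,None,fx=3.8,fy=3.8,interpolation=cv2.INTER_CUBIC))
E
```

```text
(no output)
```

View pics/crop0.png

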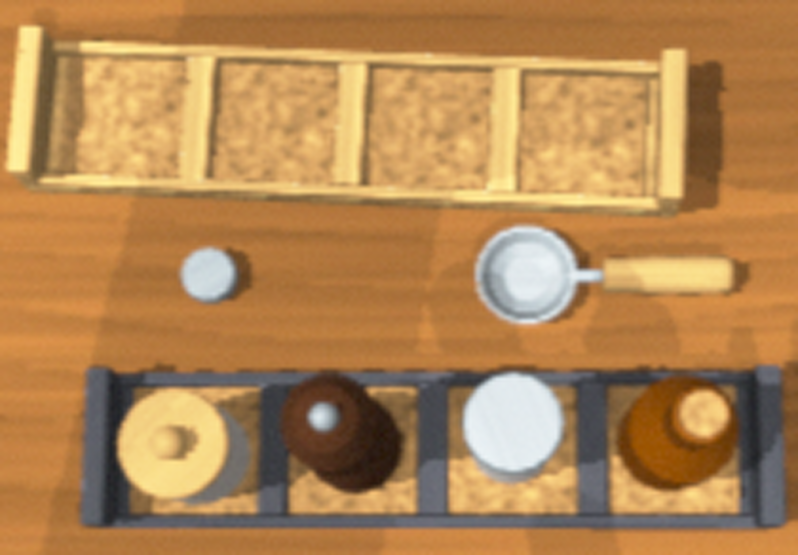

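```bash
cat > h.py <<'E'
import numpy as np, cv2
from bench import ctrl
def bp(n,u,v,z):
    p=ctrl.camera_params(n);K,R,t=map(np.array,(p["K"],p["R"],p["t"]))
    d=R.T@np.linalg.solve(K,[u,v,1]); c=-R.T@t
    return c+d*(z-c[2])/d[2]
def pj(n,X):
    p=ctrl.camera_params(n);x=np.array(p["K"])@(np.array(p["R"])@X+p["t"]);return x[:2]/x[2]
E
python3 - <<'E'
from h import *
c=lambda u,v,z:bp("top",u/3.8+139.63,v/3.8+94.63,z)
for nm,pts in dict(rack=[(22,28),(8,172),(683,198),(688,50)],caddy=[(88,368),(82,524),(785,524),(779,368)]).items():
    P=np.array([c(u,v,38)[:2] for u,v in pts]);m=P.mean(0)
    l=(P[0]+P[1]-P[2]-P[3])/2
    w=(P[0]-P[1]+P[3]-P[2])/2
    yaw=np.arctan2(-l[0],l[1])
    print(nm,m.round(1),"len",np.linalg.norm(l),np.linalg.norm(w),"yaw",np.degrees(yaw))
    for y in(120,40,-40,-120):
        q=m+y*np.array([-np.sin(yaw),np.cos(yaw)]);print(y,q.round(1))
for nm,u,v,z in[("pot",172,444,76),("mill",325,418,124),("shaker",514,422,108),("bottle",703,414,136)]: print(nm,c(u,v,z).round(1))
E
```

```text
rack [636.5  27.5] len 338.04460628288325 76.24277347802251 yaw -2.8478156871050024
120 [642.5 147.3]
40 [638.5  67.4]
-40 [634.5 -12.5]
-120 [630.6 -92.4]
caddy [468.2 -14.6] len 337.0350364588702 75.6169698879511 yaw -0.23244593867870803
120 [468.6 105.4]
40 [468.3  25.4]
-40 [468.  -54.6]
-120 [ 467.7 -134.6]
pot [465.7 102.2  76. ]
mill [471.8  26.1 124. ]
shaker [471.5 -53.8 108. ]
bottle [ 471.3 -130.6  136. ]
```

Emit:
move_arm(
  steps=[
    [[1, 0, 0], -1],
    [[1, 0, 0], -1],
    [[1, 0, 0], -1],
    [[1, 0, 0], -1],
    [[1, 0, 0], -1],
    [[1, 0, 0], -1],
    [[1, 0, 0], -1],
    [[1, 0, 0], -1],
    [[1, 0, 0], -1],
    [[1, 0, 0], -1],
  ],
  fingers=85,
)

```text
t: 1.53
position: [414.9, -367.9, 256.4]
tool_rot: [3.141, 0.0, 1.305]
ft_force: [0.4, 0.4, -0.3]
gripper_width: 84.9
gripper_force: 0.0
```

Emit:
move_arm(
  steps=[
    [[1, 0, 0], -1],
    [[1, 0, 0], -1],
    [[1, 0, 0], -1],
    [[1, 0.2, 0], -0.1],
    [[1, 0.2, 0], 0],
    [[1, 0.2, 0], 0],
    [[1, 0.2, 0], 0],
    [[1, 0.2, 0], 0],
    [[1, 0.2, 0], 0],
    [[1, 0, 0], 0],
  ],
)

```text
t: 2.37
position: [458.8, -119.2, 256.6]
tool_rot: [3.14, 0.0, 1.571]
ft_force: [0.1, 1.1, -0.4]
gripper_width: 85.2
gripper_force: 0.0
```

Emit:
move_arm(
  steps=[
    [[1, 0, 0], 0],
    [[1, 0, 0], 0],
    [[1, 0, 0], 0],
    [[1, 0, 0], 0],
    [[1, 0, 0], 0],
    [[1, 0, 0], 0],
    [[1, 0, 0], 0],
    [[1, 0, 0], 0],
    [[0, 0, 0], 0],
    [[0, 0, 0], 0],
  ],
)

```text
t: 3.2
position: [457.8, 80.7, 256.4]
tool_rot: [3.141, 0.0, 1.574]
ft_force: [0.2, 0.4, 0.4]
gripper_width: 84.8
gripper_force: 0.0
```

Emit:
move_arm(
  steps=[
    [[0.45, 0.2, 0.3], 0],
    [[0.45, 0.17, 0.7], 0],
    [[0, 0, 1], 0],
    [[0, 0, 1], 0],
    [[0, 0, 1], 0],
    [[0, 0, 1], 0],
    [[0, 0, 0.5], 0],
    [[0, 0, 0.5], 0],
    [[0, 0, 0.2], 0],
    [[0, 0, 0], 0],
  ],
)

```text
t: 4.03
position: [466.4, 101.7, 100.0]
tool_rot: [-3.139, 0.0, 1.57]
ft_force: [0.1, 0.5, -0.2]
gripper_width: 85.0
gripper_force: 0.0
```

```bash
python3 - <<'E'
from h import *
a=ctrl.grab_frame("top")[150:250,150:350];b=ctrl.grab_frame("side")[130:280,230:380]
a=cv2.resize(a,(800,400),interpolation=cv2.INTER_CUBIC)[:,:400];b=cv2.resize(b,(400,400),interpolation=cv2.INTER_CUBIC)
cv2.imwrite("pics/a1.png",np.hstack([a,b])[:,:,::-1])
E
```

```text
(no output)
```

View pics/a1.png

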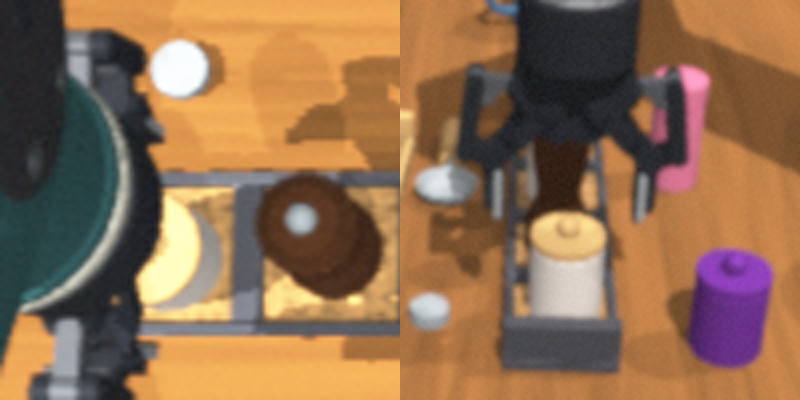

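The open fingers straddle the pot: tips at about (266,211) and (320,213) in the side picture, with the pot between them.

```bash
python3 - <<'E'
from h import *
for y in (101.7,): print([pj("side",np.array([466.4+s*46,y,88.])).round(1) for s in(1,-1)], pj("side",np.array([466,102,88.])).round(1), pj("side",np.array([466,127,12.])).round(1))
E
```

```text
[array([266.7, 210.2]), array([318.6, 211.6])] [292.8 211. ] [291.2 253.9]
```

Emit:
move_arm(
  steps=[
    [[0.05, 0, 0.5], 0],
    [[0.05, 0, 0.5], 0],
    [[0, 0, 0.3], 0],
    [[0, 0, 0.18], 0],
    [[0, 0, 0], 0],
    [[0, 0, 0], 0],
    [[0, 0, 0], 0],
    [[0, 0, 0], 0],
    [[0, 0, 0], 0],
    [[0, 0, 0], 0],
  ],
)

```text
t: 4.97
position: [467.3, 104.8, 64.7]
tool_rot: [3.141, -0.0, 1.571]
ft_force: [0.1, -0.4, -0.1]
gripper_width: 85.0
gripper_force: 0.0
```

Emit:
move_arm(
  steps=[
    [[0, 0, 0], 0],
    [[0, 0, 0], 0],
    [[0, 0, 0], 0],
    [[0, 0, 0], 0],
    [[0, 0, 0], 0],
    [[0, 0, 0], 0],
    [[0, 0, 0], 0],
    [[0, 0, 0], 0],
    [[0, 0, 0], 0],
    [[0, 0, 0], 0],
  ],
  fingers=35,
)

```text
t: 5.8
position: [466.8, 104.9, 64.6]
tool_rot: [-3.141, -0.0, 1.571]
ft_force: [-2.1, -0.1, 4.9]
gripper_width: 49.4
gripper_force: 61.1
```

Emit:
move_arm(
  steps=[
    [[0, 0, -0.3], 0],
    [[0, 0, -0.7], 0],
    [[0, 0, -1], 0],
    [[0, 0, -1], 0],
    [[0, 0, -1], 0],
    [[0, 0, -1], 0],
    [[0, 0, -0.8], 0],
    [[0, 0, -0.4], 0],
    [[0, 0.2, -0.2], 0],
    [[-0.2, 0.4, 0], 0],
  ],
)

```text
t: 6.63
position: [481.8, 100.2, 224.9]
tool_rot: [3.141, -0.001, 1.572]
ft_force: [0.2, -0.3, -1.6]
gripper_width: 49.2
gripper_force: 62.4
```

Emit:
move_arm(
  steps=[
    [[-0.5, 0.6, 0], 0],
    [[-0.9, 0.8, 0], 0],
    [[-1, 0.8, 0], 0],
    [[-1, 0.8, 0], 0],
    [[-1, 0.8, 0], 0],
    [[-1, 0.8, 0], 0],
    [[-1, 0.7, 0], 0],
    [[-0.8, 0.4, 0], 0],
    [[-0.4, 0.2, 0], 0],
    [[-0.1, 0, 0], 0],
  ],
)

```text
t: 7.47
position: [630.4, -95.0, 222.2]
tool_rot: [-3.14, -0.0, 1.569]
ft_force: [0.9, -0.1, -1.3]
gripper_width: 49.1
gripper_force: 62.4
```

Emit:
move_arm(
  steps=[
    [[0.1, 0, 0.3], 0],
    [[0, 0, 0.7], 0],
    [[0, 0, 1], 0],
    [[0, 0, 1], 0],
    [[0, 0, 1], 0],
    [[0, 0, 0.8], 0],
    [[0, 0, 0.5], 0],
    [[0, 0, 0.3], 0],
    [[0, 0, 0.2], 0],
    [[0, 0, 0], 0],
  ],
)

```text
t: 8.3
position: [629.2, -89.5, 78.8]
tool_rot: [-3.141, -0.0, 1.572]
ft_force: [0.5, 0.1, -1.0]
gripper_width: 49.4
gripper_force: 62.4
```

```bash
python3 - <<'E'
from h import *
a=ctrl.grab_frame("top")[95:245,140:350];b=ctrl.grab_frame("side")[130:280,150:330]
a=cv2.resize(a,(490,350),interpolation=cv2.INTER_CUBIC);b=cv2.resize(b,(300,250),interpolation=cv2.INTER_CUBIC)
b=cv2.copyMakeBorder(b,0,100,0,0,cv2.BORDER_CONSTANT)
cv2.imwrite("pics/a2.png",np.hstack([a,b])[:,:,::-1])
E
```

```text
(no output)
```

View pics/a2.png

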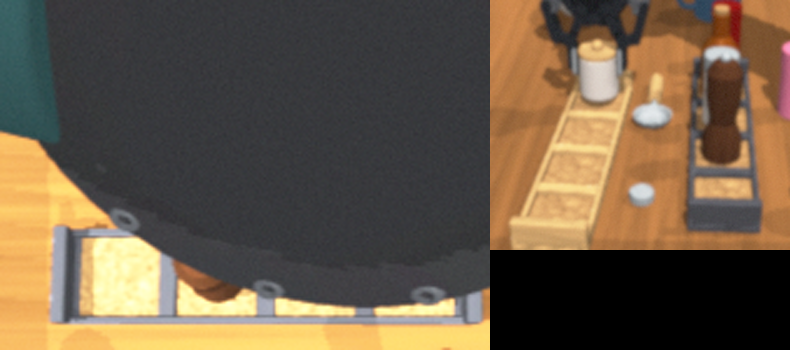

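The side view shows the pot held upright over the far (right-end) rack pocket, at about (598,80) in the crop.

Emit:
move_arm(
  steps=[
    [[0, 0, 0.2], 0],
    [[0, 0, 0.15], 0],
    [[0, 0, 0.1], 0],
    [[0, 0, 0.05], 0],
    [[0, 0, 0.05], 0],
    [[0, 0, 0.02], 0],
    [[0, 0, 0.02], 0],
    [[0, 0, 0], 0],
    [[0, 0, 0], 0],
    [[0, 0, 0], 0],
  ],
)

```text
t: 9.23
position: [629.7, -90.2, 64.6]
tool_rot: [3.141, -0.0, 1.571]
ft_force: [-1.1, 0.0, 0.6]
gripper_width: 49.3
gripper_force: 62.5
```

Emit:
move_arm(
  steps=[
    [[0, 0, 0.02], 0],
    [[0, 0, 0], 0],
    [[0, 0, 0], 0],
    [[0, 0, 0], 0],
    [[0, 0, 0], 0],
    [[0, 0, 0], 0],
    [[0, 0, 0], 0],
    [[0, 0, 0], 0],
    [[0, 0, 0], 0],
    [[0, 0, 0], 0],
  ],
  fingers=85,
)

```text
t: 10.07
position: [629.6, -90.1, 64.0]
tool_rot: [-3.142, -0.0, 1.571]
ft_force: [0.3, -0.1, -0.3]
gripper_width: 84.8
gripper_force: 0.0
```

Emit:
move_arm(
  steps=[
    [[0, 0, -0.3], 0],
    [[0, 0, -0.7], 0],
    [[0, 0, -1], 0],
    [[0, 0, -1], 0],
    [[0, 0, -1], 0],
    [[0, 0, -1], 0],
    [[0, 0, -0.8], 0],
    [[0, -0.3, -0.5], 0],
    [[0.2, -0.6, -0.1], 0],
    [[0.5, -0.8, 0], 0],
  ],
)

```text
t: 10.9
position: [588.1, -73.9, 225.7]
tool_rot: [3.138, 0.001, 1.57]
ft_force: [0.2, 0.4, 0.5]
gripper_width: 84.7
gripper_force: 0.0
```

Emit:
move_arm(
  steps=[
    [[0.6, -0.8, 0], 0],
    [[0.7, -0.9, 0], 0],
    [[0.7, -0.9, 0], 0],
    [[0.7, -0.8, 0], 0],
    [[0.6, -0.7, 0], 0],
    [[0.4, -0.4, 0], 0],
    [[0.24, -0.2, 0.1], 0],
    [[0, 0, 0.4], 0],
    [[0, 0, 0.5], 0],
    [[0, 0, 0.5], 0],
  ],
)

```text
t: 11.73
position: [470.7, 25.6, 186.5]
tool_rot: [3.139, 0.0, 1.571]
ft_force: [0.3, -0.6, -0.3]
gripper_width: 85.1
gripper_force: 0.0
```

```bash
python3 - <<'E'
from h import *
a=ctrl.grab_frame("top")[95:245,140:350];b=ctrl.grab_frame("side")[110:290,150:366]
a=cv2.resize(a,(490,350),interpolation=cv2.INTER_CUBIC)[:,80:];b=cv2.resize(b,(390,325),interpolation=cv2.INTER_CUBIC)
b=cv2.copyMakeBorder(b,0,25,0,0,cv2.BORDER_CONSTANT)
cv2.imwrite("pics/a3.png",np.hstack([a,b])[:,:,::-1])
E
```

```text
(no output)
```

View pics/a3.png

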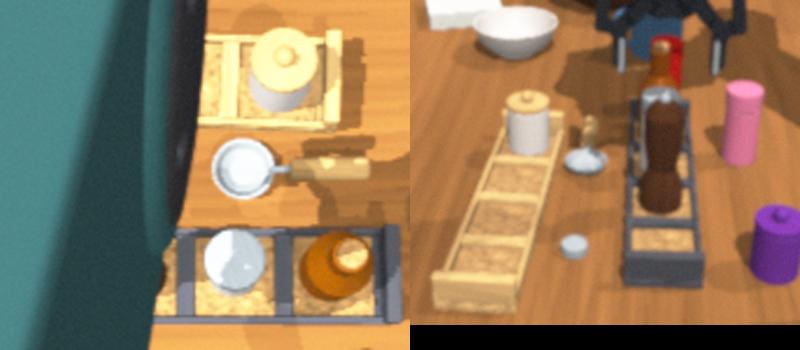

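The pot stands flat in the right-end rack pocket. The fingers at crop x 620 and 717 straddle the mill at 664.

Emit:
move_arm(
  steps=[
    [[0, 0, 0.5], 0],
    [[0, 0, 0.7], 0],
    [[0, 0, 0.7], 0],
    [[0, 0, 0.5], 0],
    [[0, 0, 0.3], 0],
    [[0, 0, 0.2], 0],
    [[0, 0, 0.08], 0],
    [[0, 0, 0], 0],
    [[0, 0, 0], 0],
    [[0, 0, 0], 0],
  ],
)

```text
t: 12.67
position: [470.2, 25.8, 112.7]
tool_rot: [3.14, 0.0, 1.571]
ft_force: [0.3, -0.0, 0.3]
gripper_width: 85.1
gripper_force: 0.0
```

Emit:
move_arm(
  steps=[
    [[0, 0, 0], 0],
    [[0, 0, 0], 0],
    [[0, 0, 0], 0],
    [[0, 0, 0], 0],
    [[0, 0, 0], 0],
    [[0, 0, 0], 0],
    [[0, 0, 0], 0],
    [[0, 0, 0], 0],
    [[0, 0, 0], 0],
    [[0, 0, 0], 0],
  ],
  fingers=28,
)

```text
t: 13.5
position: [469.9, 25.8, 112.5]
tool_rot: [3.141, -0.0, 1.571]
ft_force: [-0.2, -1.2, 5.9]
gripper_width: 40.7
gripper_force: 60.0
```

Emit:
move_arm(
  steps=[
    [[0, 0, -0.3], 0],
    [[0, 0, -0.7], 0],
    [[0, 0, -1], 0],
    [[0, 0, -1], 0],
    [[0, 0.2, -0.7], 0],
    [[0, 0.5, -0.3], 0],
    [[-0.1, 0.8, 0], 0],
    [[-0.2, 0.9, 0], 0],
    [[-0.2, 0.9, 0], 0],
    [[-0.3, 0.9, 0], 0],
  ],
)

```text
t: 14.33
position: [575.0, 6.0, 212.3]
tool_rot: [-3.141, -0.0, 1.571]
ft_force: [-0.3, 0.1, -3.0]
gripper_width: 40.8
gripper_force: 61.1
```

Emit:
move_arm(
  steps=[
    [[-0.3, 0.9, 0], 0],
    [[-0.2, 0.8, 0], 0],
    [[-0.13, 0.5, 0], 0],
    [[-0.1, 0.18, 0.2], 0],
    [[0, 0, 0.5], 0],
    [[0, 0, 0.8], 0],
    [[0, 0, 0.8], 0],
    [[0, 0, 0.6], 0],
    [[0, 0, 0.4], 0],
    [[0, 0, 0.2], 0],
  ],
)

```text
t: 15.17
position: [632.1, -12.1, 122.7]
tool_rot: [-3.138, -0.001, 1.571]
ft_force: [-0.8, -0.3, -1.4]
gripper_width: 40.4
gripper_force: 61.2
```

Emit:
move_arm(
  steps=[
    [[0, 0.08, 0.15], 0],
    [[0, 0, 0.12], 0],
    [[0, 0, 0.08], 0],
    [[0, 0, 0.06], 0],
    [[0, 0, 0.03], 0],
    [[0, 0, 0.02], 0],
    [[0, 0, 0.02], 0],
    [[0, 0, 0], 0],
    [[0, 0, 0], 0],
    [[0, 0, 0], 0],
  ],
)

```text
t: 16.0
position: [636.2, -12.4, 112.7]
tool_rot: [3.141, -0.0, 1.571]
ft_force: [-0.4, 0.3, -1.9]
gripper_width: 40.6
gripper_force: 61.2
```

```bash
python3 - <<'E'
from h import *
b=ctrl.grab_frame("side")[110:290,150:366]
b=cv2.resize(b,(600,500),interpolation=cv2.INTER_CUBIC)
cv2.imwrite("pics/a4.png",b[:,:,::-1])
s=ctrl.read_state();print(s["ft_force"],s["position"])
E
```

```text
[ 0.19005907 -0.07987367 -1.92013738] [636.14764375 -12.41461838 112.65881221]
```

View pics/a4.png

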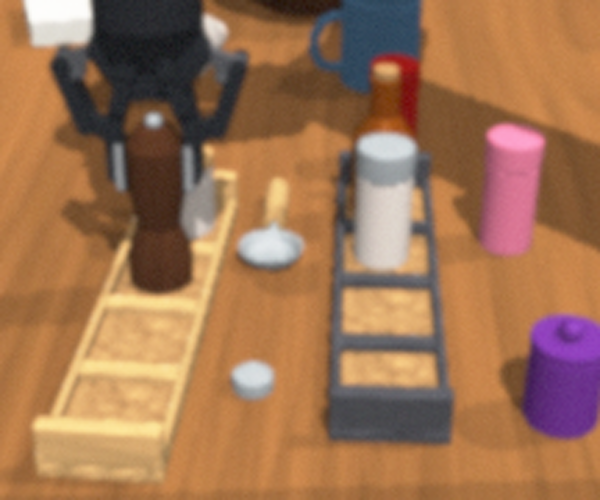

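The mill is upright in the third rack pocket from the left, at crop (160,285), and not yet touching the floor.

Emit:
move_arm(
  steps=[
    [[0, 0, 0.02], 0],
    [[0, 0, 0.02], 0],
    [[0, 0, 0], 0],
    [[0, 0, 0], 0],
    [[0, 0, 0], 0],
    [[0, 0, 0], 0],
    [[0, 0, 0], 0],
    [[0, 0, 0], 0],
    [[0, 0, 0], 0],
    [[0, 0, 0], 0],
  ],
)

```text
t: 16.88
position: [636.3, -12.4, 112.6]
tool_rot: [3.141, 0.0, 1.571]
ft_force: [-0.8, 0.0, 6.9]
gripper_width: 40.7
gripper_force: 61.8
```

Emit:
move_arm(
  steps=[
    [[0, 0, 0], 0],
    [[0, 0, 0], 0],
    [[0, 0, 0], 0],
    [[0, 0, 0], 0],
    [[0, 0, 0], 0],
    [[0, 0, 0], 0],
    [[0, 0, 0], 0],
    [[0, 0, 0], 0],
    [[0, 0, 0], 0],
    [[0, 0, 0], 0],
  ],
  fingers=85,
)

```text
t: 17.72
position: [636.1, -12.4, 111.5]
tool_rot: [-3.142, -0.0, 1.571]
ft_force: [-0.3, -0.4, 1.0]
gripper_width: 85.1
gripper_force: 0.0
```

Emit:
move_arm(
  steps=[
    [[0, 0, -0.3], 0],
    [[0, 0, -0.7], 0],
    [[0, 0, -1], 0],
    [[0, 0, -1], 0],
    [[0, -0.2, -0.7], 0],
    [[0, -0.5, -0.3], 0],
    [[-0.1, -0.8, 0], 0],
    [[-0.2, -0.9, 0], 0],
    [[-0.2, -0.9, 0], 0],
    [[-0.2, -0.9, 0], 0],
  ],
)

```text
t: 18.55
position: [528.6, -29.8, 211.1]
tool_rot: [-3.14, -0.0, 1.571]
ft_force: [0.5, -1.0, -0.0]
gripper_width: 85.0
gripper_force: 0.0
```

Emit:
move_arm(
  steps=[
    [[-0.3, -0.8, 0], 0],
    [[-0.3, -0.7, 0], 0],
    [[-0.2, -0.5, 0], 0],
    [[-0.1, -0.3, 0], 0],
    [[-0.06, -0.12, 0], 0],
    [[0, 0, 0.3], 0],
    [[0, 0, 0.6], 0],
    [[0, 0, 0.7], 0],
    [[0, 0, 0.5], 0],
    [[0, 0, 0.2], 0],
  ],
)

```text
t: 19.38
position: [470.5, -53.5, 152.0]
tool_rot: [-3.139, -0.001, 1.571]
ft_force: [-0.6, 0.2, -0.6]
gripper_width: 85.5
gripper_force: 0.0
```

```bash
python3 - <<'E'
from h import *
a=ctrl.grab_frame("top")[95:245,140:350];b=ctrl.grab_frame("side")[110:290,150:366]
a=cv2.resize(a,(490,350),interpolation=cv2.INTER_CUBIC)[:,80:];b=cv2.resize(b,(390,325),interpolation=cv2.INTER_CUBIC)
b=cv2.copyMakeBorder(b,0,25,0,0,cv2.BORDER_CONSTANT)
cv2.imwrite("pics/a5.png",np.hstack([a,b])[:,:,::-1])
E
```

```text
(no output)
```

View pics/a5.png

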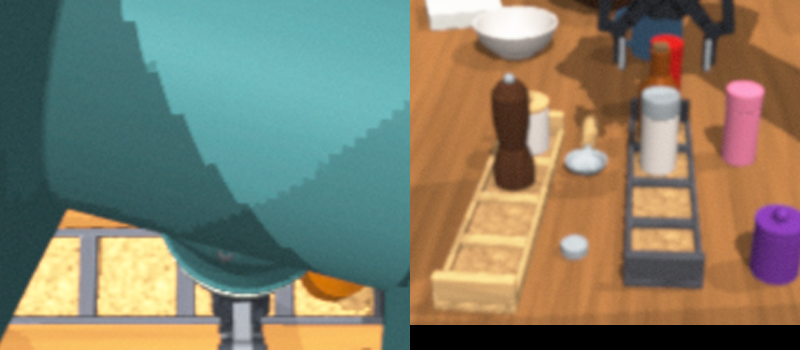

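The mill stands flat in its pocket. The open fingers (620 and 708) straddle the shaker at crop x 660.

Emit:
move_arm(
  steps=[
    [[0, 0, 0.3], 0],
    [[0, 0, 0.6], 0],
    [[0, 0, 0.6], 0],
    [[0, 0, 0.4], 0],
    [[0, 0, 0.25], 0],
    [[0, 0, 0.1], 0],
    [[0, 0, 0.05], 0],
    [[0, 0, 0], 0],
    [[0, 0, 0], 0],
    [[0, 0, 0], 0],
  ],
)

```text
t: 20.32
position: [471.1, -54.1, 97.1]
tool_rot: [3.14, 0.0, 1.571]
ft_force: [0.2, 0.2, 1.1]
gripper_width: 85.0
gripper_force: 0.0
```

Emit:
move_arm(
  steps=[
    [[0, 0, 0], 0],
    [[0, 0, 0], 0],
    [[0, 0, 0], 0],
    [[0, 0, 0], 0],
    [[0, 0, 0], 0],
    [[0, 0, 0], 0],
    [[0, 0, 0], 0],
    [[0, 0, 0], 0],
    [[0, 0, 0], 0],
    [[0, 0, 0], 0],
  ],
  fingers=30,
)

```text
t: 21.15
position: [470.9, -54.0, 96.9]
tool_rot: [3.141, 0.0, 1.571]
ft_force: [-0.4, 0.3, 5.7]
gripper_width: 42.9
gripper_force: 60.1
```

Emit:
move_arm(
  steps=[
    [[0, 0, -0.3], 0],
    [[0, 0, -0.7], 0],
    [[0, 0, -1], 0],
    [[0, 0, -1], 0],
    [[0, 0, -1], 0],
    [[0, 0, -1], 0],
    [[0.2, 0.2, -0.7], 0],
    [[0.5, 0.5, -0.3], 0],
    [[0.7, 0.8, 0], 0],
    [[0.7, 0.9, 0], 0],
  ],
)

```text
t: 21.98
position: [530.6, -1.1, 247.9]
tool_rot: [3.141, 0.0, 1.57]
ft_force: [-1.1, -1.0, -1.7]
gripper_width: 43.1
gripper_force: 61.0
```

Emit:
move_arm(
  steps=[
    [[0.7, 0.9, 0], 0],
    [[0.7, 0.9, 0], 0],
    [[0.6, 0.9, 0], 0],
    [[0.4, 0.8, 0], 0],
    [[0.26, 0.5, 0], 0],
    [[0.1, 0.3, 0.1], 0],
    [[0, 0, 0.4], 0],
    [[0, 0, 0.8], 0],
    [[0, 0, 0.8], 0],
    [[0, 0, 0.8], 0],
  ],
)

```text
t: 22.82
position: [636.4, 66.9, 172.7]
tool_rot: [-3.14, 0.0, 1.571]
ft_force: [-0.1, -0.1, -2.4]
gripper_width: 42.7
gripper_force: 61.1
```

Emit:
move_arm(
  steps=[
    [[0, 0, 0.8], 0],
    [[0, 0, 0.7], 0],
    [[0, 0, 0.5], 0],
    [[0, 0, 0.3], 0],
    [[0, 0, 0.2], 0],
    [[0, 0, 0.1], 0],
    [[0, 0, 0.1], 0],
    [[0, 0, 0], 0],
    [[0, 0, 0], 0],
    [[0, 0, 0], 0],
  ],
)

```text
t: 23.65
position: [638.6, 67.6, 107.3]
tool_rot: [3.14, -0.0, 1.571]
ft_force: [0.7, 0.1, -1.8]
gripper_width: 42.9
gripper_force: 61.1
```

```bash
python3 - <<'E'
from h import *
b=ctrl.grab_frame("side")[110:290,150:366]
b=cv2.resize(b,(600,500),interpolation=cv2.INTER_CUBIC)
cv2.imwrite("pics/a6.png",b[:,:,::-1])
E
```

```text
(no output)
```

View pics/a6.png

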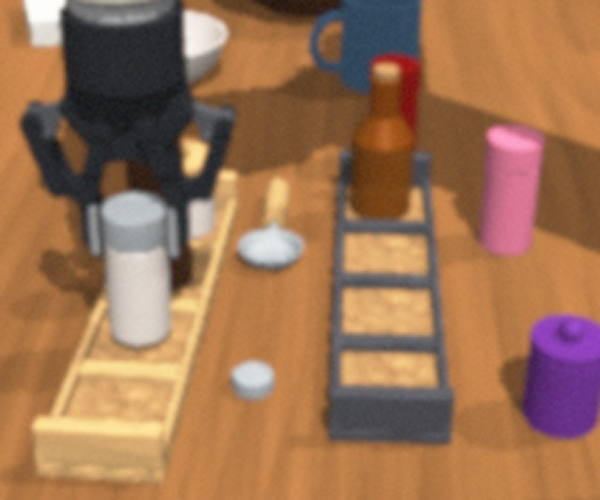

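The shaker is upright over the second rack pocket from the left, about 10 mm above its floor.

Emit:
move_arm(
  steps=[
    [[0, 0, 0.15], 0],
    [[0, 0, 0.1], 0],
    [[0, 0, 0.08], 0],
    [[0, 0, 0.04], 0],
    [[0, 0, 0.02], 0],
    [[0, 0, 0.02], 0],
    [[0, 0, 0.01], 0],
    [[0, 0, 0], 0],
    [[0, 0, 0], 0],
    [[0, 0, 0], 0],
  ],
)

```text
t: 24.53
position: [637.9, 67.6, 96.9]
tool_rot: [-3.141, -0.0, 1.571]
ft_force: [-2.5, -0.1, 7.5]
gripper_width: 42.7
gripper_force: 62.0
```

Emit:
move_arm(
  steps=[
    [[0, 0, 0], 0],
    [[0, 0, 0], 0],
    [[0, 0, 0], 0],
    [[0, 0, 0], 0],
    [[0, 0, 0], 0],
    [[0, 0, 0], 0],
    [[0, 0, 0], 0],
    [[0, 0, 0], 0],
    [[0, 0, 0], 0],
    [[0, 0, 0], 0],
  ],
  fingers=85,
)

```text
t: 25.37
position: [638.1, 67.6, 96.0]
tool_rot: [-3.142, -0.0, 1.571]
ft_force: [0.4, 0.8, 0.6]
gripper_width: 85.4
gripper_force: 0.0
```

Emit:
move_arm(
  steps=[
    [[0, 0, -0.3], 0],
    [[0, 0, -0.7], 0],
    [[0, 0, -1], 0],
    [[0, 0, -1], 0],
    [[0, 0, -1], 0],
    [[0, 0, -1], 0],
    [[-0.2, -0.2, -0.7], 0],
    [[-0.5, -0.5, -0.3], 0],
    [[-0.8, -0.7, 0], 0],
    [[-1, -0.8, 0], 0],
  ],
)

```text
t: 26.2
position: [583.7, 5.4, 247.7]
tool_rot: [3.138, -0.0, 1.573]
ft_force: [0.6, -0.9, 0.8]
gripper_width: 84.9
gripper_force: 0.0
```

Emit:
move_arm(
  steps=[
    [[-1, -0.8, 0], 0],
    [[-1, -0.8, 0], 0],
    [[-1, -0.8, 0], 0],
    [[-1, -0.8, 0], 0],
    [[-0.8, -0.7, 0], 0],
    [[-0.4, -0.4, 0], 0],
    [[-0.2, -0.1, 0], 0],
    [[0, 0, 0.2], 0],
    [[0, 0, 0.6], 0],
    [[0, 0, 0.8], 0],
  ],
)

```text
t: 27.03
position: [475.4, -130.0, 207.1]
tool_rot: [3.137, 0.001, 1.571]
ft_force: [0.9, -1.1, -0.1]
gripper_width: 84.9
gripper_force: 0.0
```

```bash
python3 - <<'E'
from h import *
a=ctrl.grab_frame("top")[95:245,140:350];b=ctrl.grab_frame("side")[80:260,150:366]
a=cv2.resize(a,(490,350),interpolation=cv2.INTER_CUBIC)[:,80:];b=cv2.resize(b,(390,325),interpolation=cv2.INTER_CUBIC)
b=cv2.copyMakeBorder(b,0,25,0,0,cv2.BORDER_CONSTANT)
cv2.imwrite("pics/a7.png",np.hstack([a,b])[:,:,::-1])
E
```

```text
(no output)
```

View pics/a7.png

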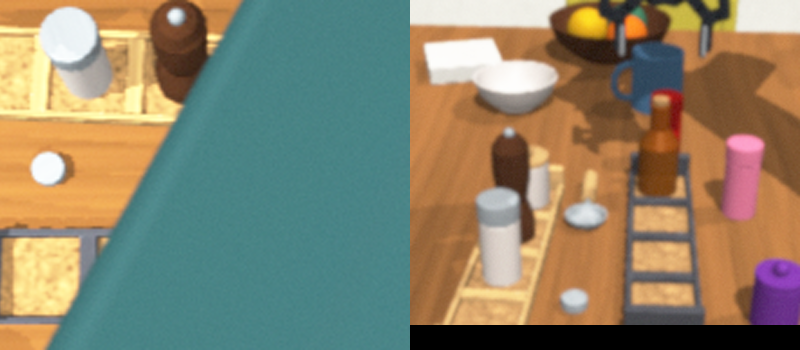

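The shaker stands in its pocket. The fingers (620 and 704) straddle the bottle neck at crop x 661.

Emit:
move_arm(
  steps=[
    [[0, -0.05, 0.8], 0],
    [[0, 0, 0.8], 0],
    [[0, 0, 0.7], 0],
    [[0, 0, 0.6], 0],
    [[0, 0, 0.4], 0],
    [[0, 0, 0.2], 0],
    [[0, 0, 0.1], 0],
    [[0, 0, 0], 0],
    [[0, 0, 0], 0],
    [[0, 0, 0], 0],
  ],
)

```text
t: 27.97
position: [472.5, -130.2, 116.8]
tool_rot: [3.14, 0.001, 1.571]
ft_force: [0.2, 0.0, 0.5]
gripper_width: 84.7
gripper_force: 0.0
```

Emit:
move_arm(
  steps=[
    [[0, 0, 0], 0],
    [[0, 0, 0], 0],
    [[0, 0, 0], 0],
    [[0, 0, 0], 0],
    [[0, 0, 0], 0],
    [[0, 0, 0], 0],
    [[0, 0, 0], 0],
    [[0, 0, 0], 0],
    [[0, 0, 0], 0],
    [[0, 0, 0], 0],
  ],
  fingers=12,
)

```text
t: 28.8
position: [471.8, -130.0, 116.4]
tool_rot: [-3.142, -0.0, 1.571]
ft_force: [-1.3, 0.5, 5.9]
gripper_width: 25.4
gripper_force: 51.6
```

Emit:
move_arm(
  steps=[
    [[0, 0, -0.3], 0],
    [[0, 0, -0.7], 0],
    [[0, 0, -1], 0],
    [[0, 0, -1], 0],
    [[0, 0, -1], 0],
    [[0, 0, -1], 0],
    [[0.2, 0, -0.7], 0],
    [[0.5, 0, -0.3], 0],
    [[0.8, 0, 0], 0],
    [[1, 0, 0], 0],
  ],
)

```text
t: 29.63
position: [471.8, -67.0, 266.3]
tool_rot: [3.141, 0.0, 1.569]
ft_force: [-0.4, 0.9, -1.8]
gripper_width: 22.1
gripper_force: 68.0
```

Emit:
move_arm(
  steps=[
    [[1, 0, 0], 0],
    [[1, 0.2, 0], 0],
    [[1, 0.4, 0], 0],
    [[1, 0.7, 0], 0],
    [[1, 0.9, 0], 0],
    [[1, 0.9, 0], 0],
    [[1, 0.9, 0], 0],
    [[0.8, 0.9, 0], 0],
    [[0.5, 0.8, 0], 0],
    [[0.2, 0.6, 0], 0],
  ],
)

```text
t: 30.47
position: [629.7, 148.4, 264.7]
tool_rot: [-3.14, -0.001, 1.573]
ft_force: [-0.1, -0.3, -0.8]
gripper_width: 21.7
gripper_force: 68.0
```

Emit:
move_arm(
  steps=[
    [[0.09, 0.4, 0], 0],
    [[0, 0.13, 0.2], 0],
    [[0, 0, 0.5], 0],
    [[0, 0, 0.8], 0],
    [[0, 0, 0.8], 0],
    [[0, 0, 0.8], 0],
    [[0, 0, 0.8], 0],
    [[0, 0, 0.7], 0],
    [[0, 0, 0.5], 0],
    [[0, 0, 0.3], 0],
  ],
)

```text
t: 31.3
position: [640.5, 146.7, 128.9]
tool_rot: [-3.138, 0.0, 1.57]
ft_force: [-0.0, 0.3, -2.2]
gripper_width: 21.9
gripper_force: 68.0
```

```bash
python3 - <<'E'
from h import *
b=ctrl.grab_frame("side")[110:290,150:366]
b=cv2.resize(b,(600,500),interpolation=cv2.INTER_CUBIC)
cv2.imwrite("pics/a8.png",b[:,:,::-1])
s=ctrl.read_state();print(s["ft_force"],s["position"])
E
```

```text
[-0.68200995  0.19480249 -3.31318088] [640.37313882 146.74565528 128.21128552]
```

View pics/a8.png

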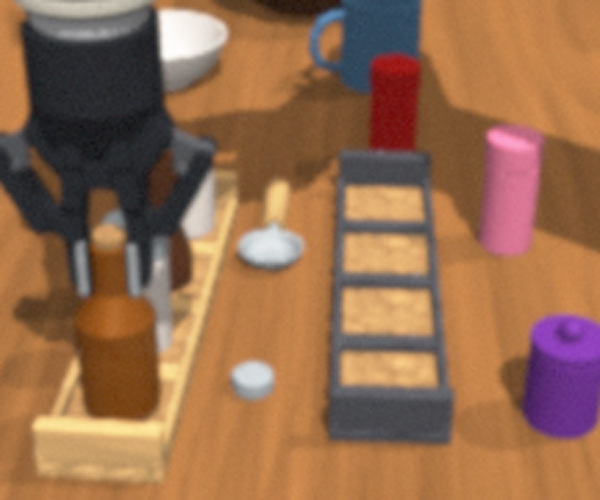

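The bottle is upright over the left-end rack pocket, at crop (120,410), about 12 mm above its floor.

Emit:
move_arm(
  steps=[
    [[0, 0, 0.12], 0],
    [[0, 0, 0.08], 0],
    [[0, 0, 0.06], 0],
    [[0, 0, 0.04], 0],
    [[0, 0, 0.02], 0],
    [[0, 0, 0], 0],
    [[0, 0, 0], 0],
    [[0, 0, 0], 0],
    [[0, 0, 0], 0],
    [[0, 0, 0], 0],
  ],
)

```text
t: 32.18
position: [642.6, 147.4, 123.2]
tool_rot: [3.141, -0.0, 1.571]
ft_force: [0.4, -1.5, -1.6]
gripper_width: 22.1
gripper_force: 68.0
```

Emit:
move_arm(
  steps=[
    [[0, 0, 0.06], 0],
    [[0, 0, 0.06], 0],
    [[0, 0, 0.04], 0],
    [[0, 0, 0.03], 0],
    [[0, 0, 0.02], 0],
    [[0, 0, 0], 0],
    [[0, 0, 0], 0],
    [[0, 0, 0], 0],
    [[0, 0, 0], 0],
    [[0, 0, 0], 0],
  ],
)

```text
t: 33.02
position: [642.8, 147.3, 120.0]
tool_rot: [3.14, -0.0, 1.571]
ft_force: [-5.1, -1.3, 13.5]
gripper_width: 22.0
gripper_force: 68.6
```

```bash
python3 - <<'E'
from h import *
b=ctrl.grab_frame("side")[170:290,150:270]
b=cv2.resize(b,(600,600),interpolation=cv2.INTER_CUBIC)
cv2.imwrite("pics/a9.png",b[:,:,::-1])
E
```

```text
(no output)
```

View pics/a9.png

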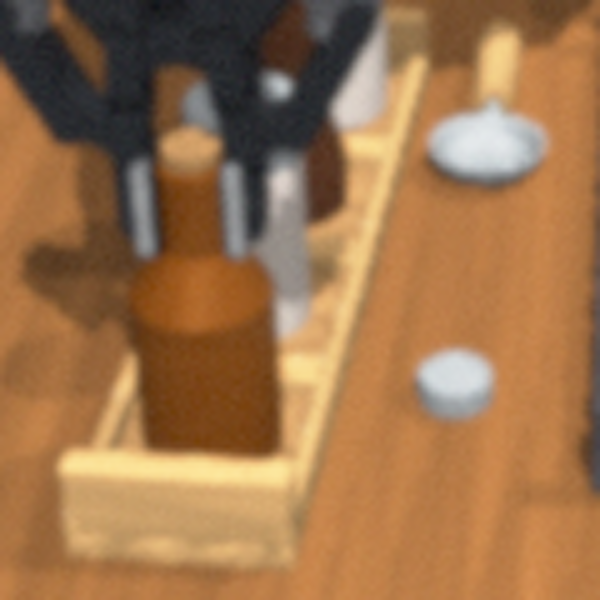

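```bash
python3 - <<'E'
from h import *
for X in[(642.7,147,136),(642.7,147,12),(642.7,147,77),(642.7,172,12),(617.7,147,40),(667.7,147,40)]:
    print(X,((pj("side",np.array(X,float))-[150,170])*5).round())
E
```

```text
(642.7, 147, 136) [187. 140.]
(642.7, 147, 12) [211. 439.]
(642.7, 147, 77) [199. 288.]
(642.7, 172, 12) [199. 484.]
(617.7, 147, 40) [277. 378.]
(667.7, 147, 40) [135. 373.]
```

The bottle is upright in the left-end pocket. Its outline matches the projection of a standing bottle to within a few pixels, and the force shows floor contact, so I release it.

Emit:
move_arm(
  steps=[
    [[0, 0, 0], 0],
    [[0, 0, 0], 0],
    [[0, 0, 0], 0],
    [[0, 0, 0], 0],
    [[0, 0, 0], 0],
    [[0, 0, 0], 0],
    [[0, 0, 0], 0],
    [[0, 0, 0], 0],
    [[0, 0, 0], 0],
    [[0, 0, 0], 0],
  ],
  fingers=80,
)

```text
t: 33.9
position: [642.5, 147.4, 117.8]
tool_rot: [-3.141, -0.0, 1.571]
ft_force: [0.3, -0.1, 0.1]
gripper_width: 80.1
gripper_force: 0.0
```

Emit:
move_arm(
  steps=[
    [[0, 0, -0.3], 0],
    [[0, 0, -0.7], 0],
    [[0, 0, -1], 0],
    [[0, 0, -1], 0],
    [[0, 0, -1], 0],
    [[0, 0, -1], 0],
    [[0, 0, -0.7], 0],
    [[0, -0.5, -0.3], 0],
    [[0, -1, 0], 0],
    [[0, -1, 0], 0],
  ],
)

```text
t: 34.73
position: [579.1, 147.2, 268.2]
tool_rot: [3.141, -0.0, 1.571]
ft_force: [-0.6, -0.8, 0.2]
gripper_width: 80.1
gripper_force: 0.0
```

Emit:
move_arm(
  steps=[
    [[0, -1, 0], 0],
    [[0, -1, 0], 0],
    [[0, -1, 0], 0],
    [[-1, -1, 0], 0],
    [[-1, -0.5, 0], 0],
    [[-1, 0, 0], 0],
    [[-1, 0, 0], 0],
    [[-1, 0, 0], 0],
    [[-1, 0, 0], 0],
    [[-1, 0, 0], 0],
  ],
)

```text
t: 35.57
position: [465.8, -28.4, 267.4]
tool_rot: [-3.14, -0.0, 1.571]
ft_force: [0.7, 0.3, -0.1]
gripper_width: 80.0
gripper_force: 0.0
```

Emit:
move_arm(
  steps=[
    [[-1, 0, 0], 0],
    [[-1, 0, 0], 0],
    [[-1, 0, 0], 0],
    [[-1, 0, 0], 0],
    [[-1, 0, 0], 0],
    [[-1, 0, 0], 0],
    [[-1, 0, 0], 0],
    [[-1, 0, 0], 0],
    [[-0.5, 0, 0], 0],
    [[0, 0, 0], 0],
  ],
)

```text
t: 36.4
position: [467.0, -241.9, 267.4]
tool_rot: [-3.141, 0.0, 1.569]
ft_force: [0.1, 0.5, 1.3]
gripper_width: 80.2
gripper_force: 0.0
```

```bash
python3 - <<'E'
from h import *
a=ctrl.grab_frame("top")[80:240,130:350];b=ctrl.grab_frame("side")[110:290,150:330]
a=cv2.resize(a,(440,320),interpolation=cv2.INTER_CUBIC);b=cv2.resize(b,(320,320),interpolation=cv2.INTER_CUBIC)
cv2.imwrite("pics/b1.png",np.hstack([a,b])[:,:,::-1])
E
```

```text
(no output)
```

View pics/b1.png

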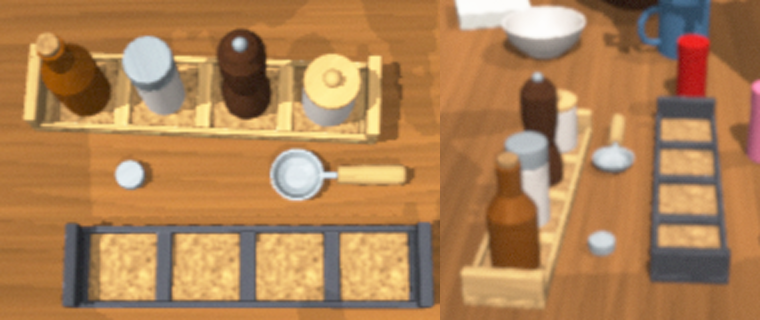

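The rack now reads bottle, shaker, mill, pot from left to right, all upright in their pockets. The caddy is empty, the look-alikes in view have not moved, and the arm is clear.

```bash
python3 -c "
from bench import ctrl
print(ctrl.hand_in())"
```

```text
the job is handed in; nothing more can be done
None
```

The job is handed in: bottle, shaker, mill and pot stand upright in the rack in reverse order of the caddy, one to a pocket; it took about 36 s of the 120 s, and no verdict came back.

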